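Wiggle the dosing pistons and reject the worn ones

ROBOT

A 6-joint arm with a two-finger parallel gripper is mounted at the origin on a cart in front of the work surface, level with it; the furniture and walls round the work are solid. World frame = base frame: x ahead of the robot, y to its left, z up, the work surface at z = 0. Lengths are in m, angles in rad, forces in N, time in s.
With the tool pointing down it reaches from about 0.425 to 0.95 m from the base axis. Payload 3.5 kg.
Tool frame: the origin (TCP) lies midway between the tips of the shut fingers; the grasp point (between the pads) lies 19 mm behind it; z points along the fingers, y is the line along which they close (so a half turn about z gives the same grasp; the last joint's range is limited). The gripper opens to 85 mm and grips with 20 to 120 N. Pads are 22 mm wide; open, the fingers measure 114 mm over their backs; the gripper's body (76 mm by 85 mm) begins 54 mm behind the grasp point. The pads swing forward as they close: fully open they stand 13 mm farther back than shut.
Start: joints at [1.107, 0.286, 1.577, -0, 1.279, -0.15], TCP at [0.208, 0.642, 0.231] pointing down, gripper open.
Joint ranges: [-2.77, 2.77], [-0.9, 2.22], [0.21, 2.48], [-1.53, 4.67], [0.24, 2.81], [-2.84, 2.84]. Speed limits (rad/s): [2.79, 2.79, 3.14, 3.14, 3.14, 3.14].

INTERFACE

Orientations are given as a unit quaternion [x, y, z, w].
In Python, from plant import ctrl gives the robot as it stands.
- The arm moves only by the tool arm_command, never from a script. Its argument "steps" is one flat list of numbers, 5 for each row, row after row: the opening in per cent of the stroke, from 0 (shut) to 100 (fully open), then the shift along the tool's x, y, z each as a share of 25 mm, from -1 to 1, then the turn about the tool's z as a share of 0.1 rad, from -1 to 1. In form: [grip, tx, ty, tz, spin, grip, tx, ty, tz, spin, ...]. A call has 1 to 8 rows; each row shifts and turns the commanded pose from where the row before left it, along the tool's axes as they then stand; what a row does not reach is not made up. A row lasts 1/12 s, in which the tool goes at most 41.7 mm and 7.16 degrees, less where a joint would pass 70% of its speed; a pose out of reach is approached as far as the arm can. A call with a number of a shift or a turn outside -1 to 1 is refused whole. A call with a gripper value outside its range is refused whole. The fingers move at their own pace and stop on an object; "squeeze" is the grip in N (left out, the last holds). Time passes only in rows, so rows that do not move let the fingers close. It gives the time, the measured TCP pose, the force, the opening and the grip force at its end, in the units of the state.
- ctrl.get_state(): the state, without advancing time (a new reading comes with each control period).
- ctrl.read_camera(name): name is "scene" or "top"; returns the picture (384x512x3 uint8, red, green, blue); there is no depth.
- ctrl.camera_model(name): a dict with "intrinsics" (3x3 intrinsics, pixels), "rvec" (rotation vector, rad) and "tvec" (3), from world to camera coordinates, as OpenCV has them. Camera axes: x right, y down, z forward; pixel columns grow to the right and rows downward; lengths in m; the calibration is good to about 2 mm. A picture is of the moment at which its call begins. camera_model takes no time and is no camera call.
- ctrl.sign_off(): hands the job in; it is judged then, once.
The state is a dict: "time": time; "qpos": joint angles; "dq": joint speeds; "joint_efforts": joint torques, N m; "eef_pos": TCP position; "tcp_rot": TCP orientation; "contact_force": force on the tool from outside, world axes, zero at the start; "wrist_torque": the same for the moment, N m; "opening": opening from 0.0 (shut) to 1.0 (fully open); "finger_force": force on a finger pad.
Only numpy, scipy, OpenCV 4.12 (cv2) and the standard library are available. Lean on these libraries where they do the work, as an engineer would, in place of code of your own. Each camera call takes 0.05 s, during which the arm holds its last target. There are 200 camera calls.

TASK

Four dosing pistons stand in the aluminium gauge block, and two of them are worn: wiggle the black knobs gently from side to side, without forcing them against the bores, to feel which two have play. Lift the two worn pistons out and put them in the red reject tray; leave the two sound ones fully seated in the block without ever lifting them, and do not disturb the other things on the worktop.

Things in the scene. Friction and masses are not known exactly. Their poses are not given: they have to be found in the camera images.
- block: Aluminium gauge block fixed to the worktop, 70 mm (x) by 243 mm (y) by 46 mm high, with four vertical bores in a row along its y axis at y = -87, -29, +29 and +87 mm; bores 25 mm across, hollow below. Origin at the centre of its underside, z up.
- retainer: Thin steel plate fixed inside the block under the bores, out of sight; it holds the sound pistons' feet down (a worn piston never touches it). Origin under its centre, 10 mm above the block's underside.
- piston_p_grip (a point): Dosing piston standing in a bore of the block: upright black knob (26 mm across, 40 mm high; grip it from above) on a steel collar (38 mm across, 5 mm thick) that lies on the block and hides the bore; below it a steel shank. This point: on the axis, half-way up the knob, 25 mm above the collar's underside, 64 mm above the lower end of a worn one's shank; z up. All four look alike.
- piston_q_grip (a point): Dosing piston standing in a bore of the block: upright black knob (26 mm across, 40 mm high; grip it from above) on a steel collar (38 mm across, 5 mm thick) that lies on the block and hides the bore; below it a steel shank. This point: on the axis, half-way up the knob, 25 mm above the collar's underside, 64 mm above the lower end of a worn one's shank; z up. All four look alike.
- piston_r_grip (a point): Dosing piston standing in a bore of the block: upright black knob (26 mm across, 40 mm high; grip it from above) on a steel collar (38 mm across, 5 mm thick) that lies on the block and hides the bore; below it a steel shank. This point: on the axis, half-way up the knob, 25 mm above the collar's underside, 64 mm above the lower end of a worn one's shank; z up. All four look alike.
- piston_s_grip (a point): Dosing piston standing in a bore of the block: upright black knob (26 mm across, 40 mm high; grip it from above) on a steel collar (38 mm across, 5 mm thick) that lies on the block and hides the bore; below it a steel shank. This point: on the axis, half-way up the knob, 25 mm above the collar's underside, 64 mm above the lower end of a worn one's shank; z up. All four look alike.
- piston_p: The same piston (0.13 to 0.21 kg); origin on its axis under the collar. Each may stand in any bore, centred; two of the four are worn, which ones is not told. Seated, a sound one shifts sideways only about 0.5 mm either way, a worn one about 3.5 mm either way (oiled: hardly any friction). A worn one lifts out freely (shank 39 mm); a sound one has a foot that catches under the retainer after 3 mm of lift.
- piston_q: The same piston (0.13 to 0.21 kg); origin on its axis under the collar. Each may stand in any bore, centred; two of the four are worn, which ones is not told. Seated, a sound one shifts sideways only about 0.5 mm either way, a worn one about 3.5 mm either way (oiled: hardly any friction). A worn one lifts out freely (shank 39 mm); a sound one has a foot that catches under the retainer after 3 mm of lift.
- piston_r: The same piston (0.13 to 0.21 kg); origin on its axis under the collar. Each may stand in any bore, centred; two of the four are worn, which ones is not told. Seated, a sound one shifts sideways only about 0.5 mm either way, a worn one about 3.5 mm either way (oiled: hardly any friction). A worn one lifts out freely (shank 39 mm); a sound one has a foot that catches under the retainer after 3 mm of lift.
- piston_s: The same piston (0.13 to 0.21 kg); origin on its axis under the collar. Each may stand in any bore, centred; two of the four are worn, which ones is not told. Seated, a sound one shifts sideways only about 0.5 mm either way, a worn one about 3.5 mm either way (oiled: hardly any friction). A worn one lifts out freely (shank 39 mm); a sound one has a foot that catches under the retainer after 3 mm of lift.
- tray_floor (a point): Red plastic reject tray fixed to the worktop, open at the top, 160 mm (x) by 200 mm (y) by 30 mm high outside (rim 34 mm), walls 4 mm. This point: centre of its inner floor, 4 mm above the worktop; axes along its sides. Behind it stands the paste filler (about x = 0.77, y = -0.07) with a wide hopper overhead: keep the wrist clear of it.
- label_roll: Bystander: roll of labels standing on its flat side, 66 mm across, 39 mm high; origin at the centre of its underside. Leave alone.
- counter: Bystander: tally counter, 44x51x30 mm; origin at the centre of its underside. Leave alone.
- marker: Bystander: marker pen lying down, 122x14x15 mm; origin at the centre of its underside. Leave alone.
Mind the look-alikes: they are no part of the job. Leave any green or yellow look-alike of the piston_p alone.

How it is judged:
On the way:
1. a piston (only a worn one can be) is shifted sideways by more than 1.5 mm from its start while it is still seated in its bore (its play is felt) (((distance of piston_p_grip from where it was at the start of the episode between 0.0015 and 0.008 m and z of piston_p_grip in the frame of block below 0.0722 m) or (distance of piston_q_grip from where it was at the start of the episode between 0.0015 and 0.008 m and z of piston_q_grip in the frame of block below 0.0722 m) or (distance of piston_r_grip from where it was at the start of the episode between 0.0015 and 0.008 m and z of piston_r_grip in the frame of block below 0.0722 m) or (distance of piston_s_grip from where it was at the start of the episode between 0.0015 and 0.008 m and z of piston_s_grip in the frame of block below 0.0722 m))), for 0.1 s.
At the end, for the whole second after the job is handed in: Both worn pistons lie or stand at rest inside the red tray (centre of the knob within its walls and less than 75 mm above its floor); both sound pistons stand upright in the gauge block with the collar within 3 mm of the block's top (((x of piston_p_grip in the frame of tray_floor between -0.078 and 0.078 m and y of piston_p_grip in the frame of tray_floor between -0.098 and 0.098 m and z of piston_p_grip in the frame of tray_floor below 0.075 m and linear speed of piston_p below 0.05 m/s) or (z of piston_p_grip in the frame of block between 0.068 and 0.074 m and angle between piston_p_grip's own z axis and vertical below 0.08 rad and horizontal distance between piston_p_grip and block below 0.1 m)) and ((x of piston_q_grip in the frame of tray_floor between -0.078 and 0.078 m and y of piston_q_grip in the frame of tray_floor between -0.098 and 0.098 m and z of piston_q_grip in the frame of tray_floor below 0.075 m and linear speed of piston_q below 0.05 m/s) or (z of piston_q_grip in the frame of block between 0.068 and 0.074 m and angle between piston_q_grip's own z axis and vertical below 0.08 rad and horizontal distance between piston_q_grip and block below 0.1 m)) and ((x of piston_r_grip in the frame of tray_floor between -0.078 and 0.078 m and y of piston_r_grip in the frame of tray_floor between -0.098 and 0.098 m and z of piston_r_grip in the frame of tray_floor below 0.075 m and linear speed of piston_r below 0.05 m/s) or (z of piston_r_grip in the frame of block between 0.068 and 0.074 m and angle between piston_r_grip's own z axis and vertical below 0.08 rad and horizontal distance between piston_r_grip and block below 0.1 m)) and ((x of piston_s_grip in the frame of tray_floor between -0.078 and 0.078 m and y of piston_s_grip in the frame of tray_floor between -0.098 and 0.098 m and z of piston_s_grip in the frame of tray_floor below 0.075 m and linear speed of piston_s below 0.05 m/s) or (z of piston_s_grip in the frame of block between 0.068 and 0.074 m and angle between piston_s_grip's own z axis and vertical below 0.08 rad and horizontal distance between piston_s_grip and block below 0.1 m)) and (horizontal distance between each of piston_p_grip, piston_q_grip and tray_floor below 0.13 m or horizontal distance between each of piston_p_grip, piston_r_grip and tray_floor below 0.13 m or horizontal distance between each of piston_p_grip, piston_s_grip and tray_floor below 0.13 m or horizontal distance between each of piston_q_grip, piston_r_grip and tray_floor below 0.13 m or horizontal distance between each of piston_q_grip, piston_s_grip and tray_floor below 0.13 m or horizontal distance between each of piston_r_grip, piston_s_grip and tray_floor below 0.13 m)); the robot touches nothing.
It fails at once if a sound piston is pulled up against the retainer plate with more than 5 N (contact force between any of piston_p, piston_q, piston_r, piston_s and retainer above 5 N).
It fails at once if a piston is forced against the gauge block with more than 30 N (contact force between any of piston_p, piston_q, piston_r, piston_s and block above 30 N).
It fails at once if a bystander (label roll, counter, marker) is moved more than 30 mm (distance of any of label_roll, counter, marker from where it was at the start of the episode above 0.03 m).
It also fails if it takes over 72 s, if anything falls off the work surface, if the arm or the gripper's body presses on something with over 40 N, if the wrist force passes 120 N, or if a joint passes its speed limit or range.

## Working session

There is one attempt and no reset: what is moved stays moved. The work goes in short steps, Python scripts to look and compute and a tool call to move; the robot and the scene stay as the last step left them, time stands still between calls to the robot, and variables do not carry over. Pictures are saved under pics/ and viewed, at most 10 in all, crops included, and the job is handed in when it is done.

Besides the shell and the picture viewer there is one more tool, called after ">>>" as name(argument=value, ...) on one line, values as JSON. arm_command: Moves the arm, as the interface text tells. Its arguments: {"type":"object","properties":{"steps":{"type":"array","items":{"type":"number"}},"squeeze":{"type":"number"}},"required":["steps"]}

```bash
mkdir -p pics; cat > h.py <<'E'
import numpy as np, cv2
from plant import ctrl
def cam(n):
    m=ctrl.camera_model(n); K=np.array(m["intrinsics"]).reshape(3,3); R=cv2.Rodrigues(np.array(m["rvec"],float))[0]; return K,R,np.array(m["tvec"],float).ravel()
def ray(n,u,v,z):
    K,R,t=cam(n); d=R.T@np.linalg.inv(K)@[u,v,1]; c=-R.T@t; return c+d*(z-c[2])/d[2]
def proj(n,p):
    K,R,t=cam(n); q=K@(R@np.array(p,float)+t); return q[:2]/q[2]
def shot(n): return cv2.cvtColor(np.array(ctrl.read_camera(n)),cv2.COLOR_RGB2BGR)
E
python3 - <<'E'
from h import *
a,b=shot("scene"),shot("top")
cv2.imwrite("pics/s0.png",a);cv2.imwrite("pics/t0.png",b)
for n in("scene","top"):
    K,R,t=cam(n);print(n,K[0,0],-R.T@t,R[2])
s=ctrl.get_state();print(s)
E
```

```text
scene 363.3410442000172 [-0.11488162  0.82302163  0.55833159] [ 0.57749538 -0.67623487 -0.45738986]
top 407.70105955541976 [0.31207933 0.09169161 1.01874302] [ 0.17725141  0.02171957 -0.98392591]
{'time': 0.1, 'qpos': array([ 1.10697057e+00,  2.87090440e-01,  1.57804042e+00, -2.77768406e-05,
        1.27859437e+00, -1.50021587e-01]), 'dq': array([-0.00227372, -0.00093472, -0.00392421, -0.00026532, -0.00180815,
        0.00065862]), 'joint_efforts': array([ 1.67885384e-03, -4.07295907e+01, -2.93699223e+01, -1.05430379e-04,
        3.43066429e-03,  3.53285252e-06]), 'eef_pos': array([0.20808048, 0.64149976, 0.23007127]), 'tcp_rot': array([ 1.56255048e-01,  9.87716165e-01, -1.02047453e-03, -3.09480790e-04]), 'contact_force': array([ 0.91494342,  0.55094856, -0.46051309]), 'wrist_torque': array([-0.04816426,  0.03606298, -0.02392892]), 'finger_force': 0.0, 'opening': 0.997787930833208}
```

View pics/s0.png

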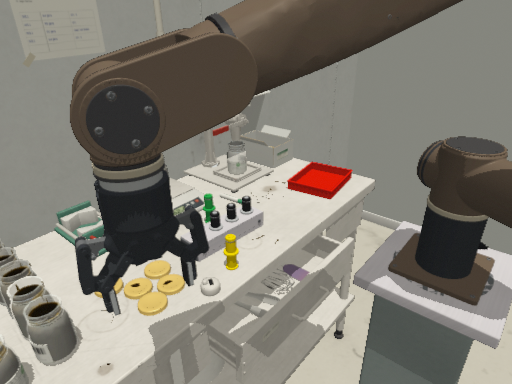

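View pics/t0.png

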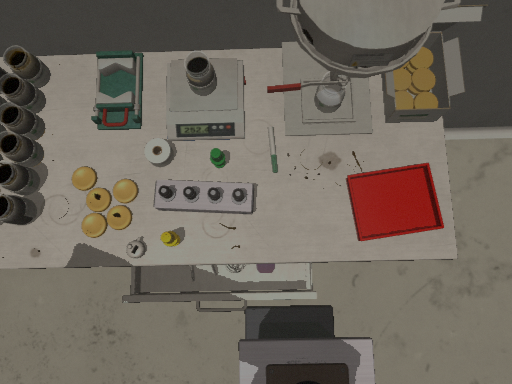

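The scene view shows the arm over the left of the bench, with the block partly behind it. In the top view the block is centred at about (205,197), with black knobs at (167,192), (191,193), (214,195) and (239,196). The red tray is at (394,201). The green (217,157) and yellow (170,238) pistons are look-alikes standing outside the block, so the four black knobs in the block are the ones meant. I'll confirm that in a crop and measure.

```bash
python3 - <<'E'
from h import *
b=cv2.imread("pics/t0.png")
hsv=cv2.cvtColor(b,cv2.COLOR_BGR2HSV)
# block
x0,y0=140,165
roi=b[y0:225,x0:270]
print(b[205,180],b[205,230],b[215,200],b[172,200],b[193,179],hsv[205,180],hsv[172,200])
g=cv2.cvtColor(roi,cv2.COLOR_BGR2GRAY)
m=(g<60).astype(np.uint8)
n,l,st,c=cv2.connectedComponentsWithStats(m)
for i in range(1,n):
    if st[i,4]>15: print(st[i],c[i]+[x0,y0],ray("top",*(c[i]+[x0,y0]),.08))
red=((hsv[...,1]>150)&((hsv[...,0]<8)|(hsv[...,0]>172))).astype(np.uint8); red[:,:330]=0
cs=max(cv2.findContours(red,0,2)[0],key=cv2.contourArea); r=cv2.minAreaRect(cs); print(r)
P=np.array([ray("top",*q,.03) for q in cv2.boxPoints(r)]);print(P, P.mean(0))
cv2.imwrite("pics/c0.png",cv2.resize(b[140:255,130:280],None,fx=5,fy=5,interpolation=cv2.INTER_CUBIC))
E
```

```text
[134 136 142] [136 139 146] [134 144 151] [128 139 146] [133 134 141] [  8  14 142] [ 18  31 146]
[ 19  21  14  12 105] [165.85714286 191.97142857] [0.50012093 0.3192672  0.08      ]
[44 22 13 13 95] [190.18947368 193.12631579] [0.49579342 0.26160487 0.08      ]
[68 23 12 12 88] [214.20454545 193.94318182] [0.49231249 0.20492757 0.08      ]
[93 24 11 12 80] [238.4375 195.125 ] [0.4879607  0.14796992 0.08      ]
((394.817626953125, 201.3446044921875), (66.75199127197266, 87.80693054199219), 81.02737426757812)
[[ 0.54025199 -0.11681091  0.03      ]
 [ 0.5689863  -0.33234758  0.03      ]
 [ 0.4050619  -0.34091613  0.03      ]
 [ 0.37722483 -0.13161898  0.03      ]] [ 0.47288125 -0.2304234   0.03      ]
```

View pics/c0.png

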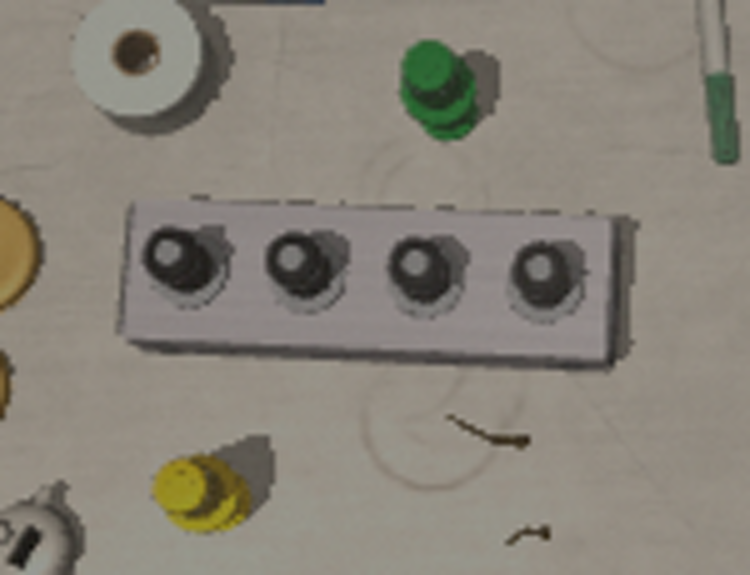

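The crop confirms it: four black knobs on collars in the block. The green and yellow ones stand on the worktop and stay put. Next I refine the positions using the knob tops and the block's corners.

```bash
python3 - <<'E'
from h import *
f=lambda x,y:(x/5+130-.4,y/5+140-.4)
K=np.array([ray("top",*f(*q),.091) for q in [(168,245),(290,252),(412,258),(541,262)]]);print(K)
C=np.array([ray("top",*f(*q),.046) for q in [(132,203),(615,215),(608,360),(120,333)]]);print(C,C.mean(0))
yv=(C[0]-C[1]+C[3]-C[2]);print(np.linalg.norm(yv)/2,np.arctan2(-yv[0],yv[1]))
d=yv/np.linalg.norm(yv)
for s in(.087,.029,-.029,-.087):print(C.mean(0)[:2]+s*d[:2])
E
```

```text
[[0.50611257 0.32297312 0.091     ]
 [0.50122442 0.26571554 0.091     ]
 [0.49683183 0.20870932 0.091     ]
 [0.49331539 0.14867819 0.091     ]]
[[0.53709824 0.35237132 0.046     ]
 [0.52449957 0.11492402 0.046     ]
 [0.45311869 0.11983557 0.046     ]
 [0.47247704 0.35690768 0.046     ]] [0.49679838 0.23600965 0.046     ]
0.23779713536379327 -0.06724453245357621
[0.50264425 0.32281302]
[0.49874701 0.26494411]
[0.49484976 0.20707519]
[0.49095252 0.14920627]
```

>>> arm_command(steps=[60,0,0,0,1,60,0,0,0,1,60,0,0,0,1,60,0,0,0,1,60,0,0,0,1,60,0,0,0,1,60,0,0,0,1,60,0,0,0,1], squeeze=20)

```text
time: 0.77
eef_pos: [0.2081, 0.6417, 0.2305]
tcp_rot: [0.531, 0.848, -0.001, 0.0]
contact_force: [-0.5, 0.1, 0.0]
opening: 0.601
finger_force: 0.0
```

>>> arm_command(steps=[60,0,0,0,1,60,0,0,0,1,60,0,0,0,1,60,0,0,0,1,60,0,0,0,1,60,0,0,0,0.24,60,0,1,0,0,60,0,1,0,0])

```text
time: 1.43
eef_pos: [0.2574, 0.6387, 0.2309]
tcp_rot: [0.729, 0.685, -0.0, 0.0]
contact_force: [-0.3, 0.4, -0.7]
opening: 0.6
finger_force: 0.0
```

>>> arm_command(steps=[60,-1,1,0,0,60,-1,1,0,0,60,-1,1,0,0,60,-1,1,0,0,60,-1,1,0,0,60,-1,1,0,0,60,-1,1,0,0,60,-1,1,0,0])

```text
time: 2.1
eef_pos: [0.4451, 0.4242, 0.231]
tcp_rot: [0.73, 0.684, -0.0, -0.0]
contact_force: [0.3, -0.6, -0.4]
opening: 0.601
finger_force: 0.0
```

>>> arm_command(steps=[60,-1,1,0,0,60,-1,1,0,0,60,-1,0.63,0,0,60,-0.94,0,0,0,60,0,0,0.5,0,60,0,0,0,0,60,0,0,0,0])

```text
time: 2.68
eef_pos: [0.5024, 0.3231, 0.2173]
tcp_rot: [0.73, 0.683, -0.001, -0.001]
contact_force: [1.3, 0.2, -0.6]
opening: 0.603
finger_force: 0.0
```

>>> arm_command(steps=[60,0,0,1,0,60,0,0,1,0,60,0,0,1,0,60,0,0,1,0,60,0,0,1,0,60,0,0,1,0,60,0,0,0.3,0,60,0,0,0,0])

```text
time: 3.35
eef_pos: [0.501, 0.3234, 0.0585]
tcp_rot: [0.73, 0.684, -0.003, -0.001]
contact_force: [-0.4, 1.1, 0.1]
opening: 0.598
finger_force: 0.0
```

```bash
python3 - <<'E'
from h import *
b=shot("top"); a=shot("scene")
cv2.imwrite("pics/c1.png",np.hstack([cv2.resize(b[140:240,130:260],(520,400)),cv2.resize(a[170:290,160:240],(270,400))]))
E
```

```text
(no output)
```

View pics/c1.png

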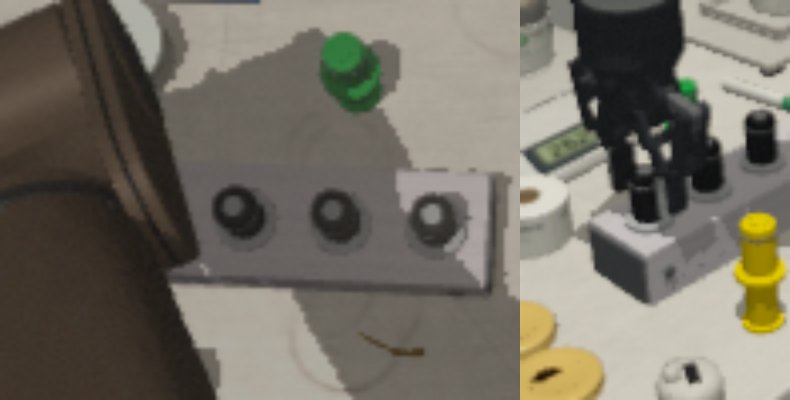

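The fingers straddle the first knob (left end of the block), visible at about (645,200) in the right half. I'll close them to a loose fit, then nudge it sideways in small steps.

>>> arm_command(steps=[40,0,0,0,0,40,0,0,0,0,36,0,0,0,0,36,0,0,0,0,36,0,0,0,0])

```text
time: 3.87
eef_pos: [0.5038, 0.3232, 0.0621]
tcp_rot: [0.73, 0.683, 0.001, 0.0]
contact_force: [0.9, 0.2, -0.1]
opening: 0.363
finger_force: 0.0
```

>>> arm_command(steps=[36,0,0.04,0,0,36,0,0.04,0,0,36,0,0,0,0,36,0,0,0,0])

```text
time: 4.2
eef_pos: [0.5055, 0.3229, 0.0613]
tcp_rot: [0.73, 0.683, -0.0, 0.0]
contact_force: [-0.8, 0.3, -0.4]
opening: 0.359
finger_force: 0.0
```

>>> arm_command(steps=[36,0,0.02,0,0,36,0,0.02,0,0,36,0,0,0,0,36,0,0,0,0])

```text
time: 4.53
eef_pos: [0.506, 0.3229, 0.0612]
tcp_rot: [0.73, 0.683, -0.0, -0.0]
contact_force: [-1.6, -0.2, 1.1]
opening: 0.361
finger_force: 0.8
```

>>> arm_command(steps=[36,0,0.02,0,0,36,0,0.02,0,0,36,0,0,0,0,36,0,0,0,0])

```text
time: 4.87
eef_pos: [0.5063, 0.3229, 0.0613]
tcp_rot: [0.73, 0.683, -0.001, -0.001]
contact_force: [-5.2, 0.4, 4.4]
opening: 0.358
finger_force: 2.6
```

>>> arm_command(steps=[36,0,0.02,0,0,36,0,0,0,0,36,0,0,0,0])

```text
time: 5.12
eef_pos: [0.5064, 0.3229, 0.0613]
tcp_rot: [0.73, 0.683, -0.002, -0.001]
contact_force: [-6.4, 0.1, 5.3]
opening: 0.367
finger_force: 3.1
```

>>> arm_command(steps=[36,0,-0.18,0,0,60,0,0,0,0,60,0,0,0,0,60,-0.8,0,0,0,60,-0.8,0,0,0,60,-0.72,0,0,0,36,0,0,0,0,36,0,0,0,0])

```text
time: 5.78
eef_pos: [0.5001, 0.2647, 0.0614]
tcp_rot: [0.731, 0.682, 0.001, 0.0]
contact_force: [0.4, -0.6, 0.1]
opening: 0.363
finger_force: 0.0
```

>>> arm_command(steps=[36,0,0.04,0,0,36,0,0.04,0,0,36,0,0.02,0,0,36,0,0,0,0,36,0,0,0,0])

```text
time: 6.2
eef_pos: [0.5021, 0.2655, 0.0613]
tcp_rot: [0.73, 0.683, 0.0, 0.0]
contact_force: [0.1, 0.6, -0.3]
opening: 0.356
finger_force: 0.0
```

>>> arm_command(steps=[36,0,0.02,0,0,36,0,0,0,0,36,0,0,0,0])

```text
time: 6.45
eef_pos: [0.5025, 0.2651, 0.0613]
tcp_rot: [0.73, 0.683, 0.0, -0.0]
contact_force: [-0.6, 0.2, -0.5]
opening: 0.36
finger_force: 0.0
```

>>> arm_command(steps=[36,0,0.02,0,0,36,0,0,0,0,36,0,0,0,0])

```text
time: 6.7
eef_pos: [0.5029, 0.2649, 0.0613]
tcp_rot: [0.73, 0.683, -0.0, -0.0]
contact_force: [-0.1, 0.5, 0.4]
opening: 0.362
finger_force: 0.1
```

>>> arm_command(steps=[36,0,0.02,0,0,36,0,0,0,0,36,0,0,0,0])

```text
time: 6.95
eef_pos: [0.5035, 0.2649, 0.0613]
tcp_rot: [0.73, 0.683, 0.0, 0.0]
contact_force: [-0.1, 0.8, 0.1]
opening: 0.364
finger_force: 0.1
```

>>> arm_command(steps=[36,0,0.02,0,0,36,0,0,0,0,36,0,0,0,0])

```text
time: 7.2
eef_pos: [0.504, 0.2649, 0.0613]
tcp_rot: [0.73, 0.683, 0.0, 0.0]
contact_force: [0.2, -1.0, 0.7]
opening: 0.357
finger_force: 0.1
```

>>> arm_command(steps=[36,0,0.02,0,0,36,0,0,0,0,36,0,0,0,0])

```text
time: 7.45
eef_pos: [0.5046, 0.2649, 0.0613]
tcp_rot: [0.73, 0.683, 0.0, 0.0]
contact_force: [-0.6, -0.7, 0.3]
opening: 0.36
finger_force: 0.0
```

Knob 1 blocks at once, so it is sound. Knob 2 moved about 3 mm freely, so it is worn. One more nudge, then centre, grip and lift it slowly.

>>> arm_command(steps=[36,0,0.02,0,0,36,0,0,0,0,36,0,0,0,0,36,0,-0.1,0,0,36,0,-0.12,0,0,25,0,0,0,0,25,0,0,0,0,25,0,0,0,0], squeeze=30)

```text
time: 8.12
eef_pos: [0.4994, 0.2653, 0.0614]
tcp_rot: [0.73, 0.683, -0.0, -0.0]
contact_force: [-0.2, -0.7, 1.4]
opening: 0.295
finger_force: 29.5
```

>>> arm_command(steps=[25,0,0,0,0,25,0,0,0,0,25,0,0,-0.04,0,25,0,0,-0.04,0,25,0,0,0,0])

```text
time: 8.53
eef_pos: [0.4994, 0.2651, 0.0631]
tcp_rot: [0.73, 0.683, -0.0, -0.0]
contact_force: [0.3, -0.3, -1.2]
opening: 0.291
finger_force: 29.5
```

>>> arm_command(steps=[25,0,0,-0.06,0,25,0,0,-0.06,0,25,0,0,0,0])

```text
time: 8.78
eef_pos: [0.4997, 0.2653, 0.0666]
tcp_rot: [0.73, 0.683, 0.0, 0.0]
contact_force: [-0.2, 0.5, -2.0]
opening: 0.292
finger_force: 29.5
```

>>> arm_command(steps=[25,0,0,-0.5,0,25,0,0,-1,0,25,0,0,-1,0,25,0,0,-1,0,25,0,0,-0.3,0,25,-0.3,0,0,0,25,-0.6,0,0,0,25,-1,0,0,0], squeeze=40)

```text
time: 9.45
eef_pos: [0.4953, 0.2179, 0.16]
tcp_rot: [0.73, 0.684, -0.001, -0.001]
contact_force: [0.0, -1.2, -0.6]
opening: 0.291
finger_force: 40.1
```

>>> arm_command(steps=[25,-1,0,0,0,25,-1,0,0,0,25,-1,0,0,0,25,-1,0,0,0,25,-1,0,0,0,25,-1,0,0,0,25,-1,0,0,0,25,-1,0,0,0])

```text
time: 10.12
eef_pos: [0.4812, 0.0169, 0.1593]
tcp_rot: [0.73, 0.683, -0.001, -0.001]
contact_force: [1.1, -0.4, -1.1]
opening: 0.292
finger_force: 40.1
```

>>> arm_command(steps=[25,-1,0.2,0,0,25,-1,0.2,0,0,25,-1,0.2,0,0,25,-1,0,0,0,25,-1,0,0,0,25,-1,0,0,0,25,-1,0,0,0,25,-1,0,0,0])

```text
time: 10.78
eef_pos: [0.4828, -0.1832, 0.1592]
tcp_rot: [0.73, 0.683, -0.001, -0.002]
contact_force: [0.7, 0.2, -0.4]
opening: 0.286
finger_force: 40.1
```

>>> arm_command(steps=[25,-1,0,0,0,25,-1,0,0,0,25,-1,0,0,0,25,-0.5,0,0,0,25,-0.2,0,0,0,25,0,0,0,0,25,0,0,0,0])

```text
time: 11.37
eef_pos: [0.4779, -0.2736, 0.1605]
tcp_rot: [0.73, 0.683, 0.0, -0.001]
contact_force: [-0.3, 0.1, -1.2]
opening: 0.289
finger_force: 40.1
```

```bash
python3 - <<'E'
from h import *
b=shot("top"); a=shot("scene")
cv2.imwrite("pics/c2.png",np.hstack([cv2.resize(b[120:270,130:460],(528,240)),cv2.resize(a[140:290,180:360],(264,240))]))
E
```

```text
(no output)
```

View pics/c2.png

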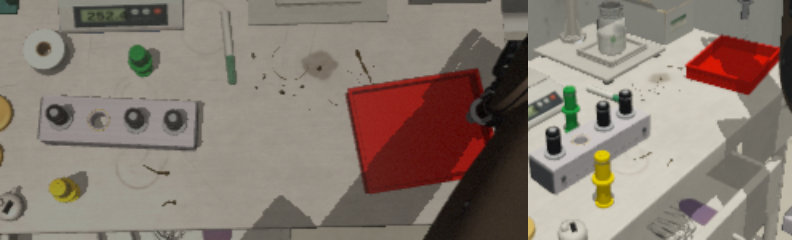

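The left picture shows bore 2 empty at (98,120), with the piston held over the right half of the tray near (475,110). Now I lower and release it.

>>> arm_command(steps=[25,0,0,1,0,25,0,0,1,0,25,0,0,1,0,25,0,0,0.6,0,25,0,0,0.4,0,25,0,0,0,0,25,0,0,0,0])

```text
time: 12.05
eef_pos: [0.4787, -0.2742, 0.0616]
tcp_rot: [0.73, 0.683, 0.0, 0.0]
contact_force: [0.2, 0.3, -1.1]
opening: 0.292
finger_force: 41.2
```

>>> arm_command(steps=[35,0,0,0,0,50,0,0,0,0,60,0,0,0,0,60,0,0,0,0,60,0,0,-0.5,0,60,0,0,-1,0,60,0,0,-1,0,60,0,0,-1,0])

```text
time: 12.72
eef_pos: [0.4782, -0.2746, 0.1508]
tcp_rot: [0.73, 0.683, 0.0, 0.0]
contact_force: [-0.0, -0.8, 0.5]
opening: 0.596
finger_force: 0.0
```

>>> arm_command(steps=[60,0.5,0,0,0,60,1,0,0,0,60,1,0,0,0,60,1,0,0,0,60,1,0,0,0,60,1,0,0,0,60,1,0,0,0,60,1,0,0,0], squeeze=20)

```text
time: 13.38
eef_pos: [0.4907, -0.086, 0.1493]
tcp_rot: [0.73, 0.683, 0.0, 0.0]
contact_force: [0.7, -0.5, 0.7]
opening: 0.601
finger_force: 0.0
```

>>> arm_command(steps=[60,1,-0.2,0,0,60,1,-0.2,0,0,60,1,-0.18,0,0,60,1,0,0,0,60,1,0,0,0,60,1,0,0,0,60,1,0,0,0,60,1,0,0,0])

```text
time: 14.05
eef_pos: [0.4895, 0.1145, 0.1493]
tcp_rot: [0.73, 0.683, 0.0, 0.0]
contact_force: [1.1, 1.0, 0.3]
opening: 0.598
finger_force: 0.0
```

>>> arm_command(steps=[60,1,0,0,0,60,1,0,0,0,60,1,0,0,0,60,0.77,0,0,0,60,0,0,0,0,60,0,0,0,0])

```text
time: 14.55
eef_pos: [0.4957, 0.2078, 0.1491]
tcp_rot: [0.73, 0.684, -0.0, 0.0]
contact_force: [0.3, -1.1, -0.2]
opening: 0.601
finger_force: 0.0
```

Descend to TCP z of about 0.061, close loosely and nudge.

>>> arm_command(steps=[60,0,0,1,0,60,0,0,1,0,60,0,0,1,0,60,0,0,0.5,0,36,0,0,0,0,36,0,0,0,0,36,0,0,0,0,36,0,0,0,0])

```text
time: 15.22
eef_pos: [0.4975, 0.2071, 0.0633]
tcp_rot: [0.73, 0.683, 0.001, 0.001]
contact_force: [-0.2, 0.0, 0.3]
opening: 0.358
finger_force: 0.0
```

>>> arm_command(steps=[36,0,0.04,0,0,36,0,0.04,0,0,36,0,0.02,0,0,36,0,0,0,0,36,0,0,0,0])

```text
time: 15.63
eef_pos: [0.4983, 0.207, 0.0614]
tcp_rot: [0.73, 0.683, -0.0, -0.0]
contact_force: [-2.3, 0.5, 1.6]
opening: 0.358
finger_force: 1.4
```

>>> arm_command(steps=[36,0,0.02,0,0,36,0,0,0,0,36,0,0,0,0])

```text
time: 15.88
eef_pos: [0.4984, 0.2069, 0.0612]
tcp_rot: [0.73, 0.683, -0.001, -0.001]
contact_force: [-5.6, 1.2, 4.0]
opening: 0.359
finger_force: 2.6
```

>>> arm_command(steps=[36,0,0.02,0,0,36,0,0,0,0,36,0,0,0,0])

```text
time: 16.13
eef_pos: [0.4985, 0.2069, 0.0612]
tcp_rot: [0.73, 0.683, -0.001, -0.001]
contact_force: [-5.9, 1.1, 5.3]
opening: 0.361
finger_force: 3.2
```

Knob 3 is sound. Slide along to knob 4.

>>> arm_command(steps=[36,0,-0.14,0,0,60,0,0,0,0,60,0,0,0,0,60,-0.8,0,0,0,60,-0.8,0,0,0,60,-0.72,0,0,0,36,0,0,0,0,36,0,0,0,0])

```text
time: 16.8
eef_pos: [0.4929, 0.1486, 0.0615]
tcp_rot: [0.731, 0.682, 0.001, 0.0]
contact_force: [0.5, -0.4, -0.1]
opening: 0.364
finger_force: 0.0
```

>>> arm_command(steps=[36,0,0.04,0,0,36,0,0.04,0,0,36,0,0.02,0,0,36,0,0,0,0,36,0,0,0,0])

```text
time: 17.22
eef_pos: [0.4949, 0.1495, 0.0613]
tcp_rot: [0.73, 0.683, 0.0, 0.0]
contact_force: [-0.7, 0.7, -0.2]
opening: 0.362
finger_force: 0.0
```

>>> arm_command(steps=[36,0,0.02,0,0,36,0,0,0,0,36,0,0,0,0])

```text
time: 17.47
eef_pos: [0.4952, 0.1491, 0.0613]
tcp_rot: [0.73, 0.683, 0.0, 0.0]
contact_force: [-0.8, 0.1, -0.4]
opening: 0.362
finger_force: 0.1
```

>>> arm_command(steps=[36,0,0.02,0,0,36,0,0,0,0,36,0,0,0,0])

```text
time: 17.72
eef_pos: [0.4957, 0.1489, 0.0613]
tcp_rot: [0.73, 0.683, 0.0, -0.0]
contact_force: [-1.2, -0.8, -0.5]
opening: 0.357
finger_force: 0.1
```

>>> arm_command(steps=[36,0,0.02,0,0,36,0,0,0,0,36,0,0,0,0])

```text
time: 17.97
eef_pos: [0.4962, 0.1489, 0.0613]
tcp_rot: [0.73, 0.683, -0.0, 0.0]
contact_force: [-0.4, -0.5, -0.4]
opening: 0.364
finger_force: 0.1
```

Knob 4 is worn. Nudge once more, centre, grip and lift slowly.

>>> arm_command(steps=[36,0,0.02,0,0,36,0,0,0,0,36,0,0,0,0,36,0,-0.1,0,0,36,0,-0.08,0,0,25,0,0,0,0,25,0,0,0,0,25,0,0,0,0], squeeze=30)

```text
time: 18.63
eef_pos: [0.4922, 0.1492, 0.0615]
tcp_rot: [0.73, 0.683, 0.0, -0.0]
contact_force: [-0.4, 0.7, 1.8]
opening: 0.293
finger_force: 29.5
```

>>> arm_command(steps=[25,0,0,0,0,25,0,0,0,0,25,0,0,-0.04,0,25,0,0,-0.04,0,25,0,0,0,0])

```text
time: 19.05
eef_pos: [0.492, 0.1491, 0.0631]
tcp_rot: [0.73, 0.683, -0.0, -0.0]
contact_force: [-0.3, 0.1, -2.3]
opening: 0.296
finger_force: 29.5
```

>>> arm_command(steps=[25,0,0,-0.06,0,25,0,0,-0.06,0,25,0,0,0,0])

```text
time: 19.3
eef_pos: [0.4924, 0.1492, 0.0666]
tcp_rot: [0.73, 0.683, 0.0, 0.0]
contact_force: [0.3, -0.1, -1.2]
opening: 0.291
finger_force: 29.5
```

>>> arm_command(steps=[25,0,0,-0.5,0,25,0,0,-1,0,25,0,0,-1,0,25,0,0,-1,0,25,0,0,-0.3,0,25,-0.3,0,0,0,25,-0.6,0,0,0,25,-1,0,0,0], squeeze=40)

```text
time: 19.97
eef_pos: [0.4878, 0.102, 0.1595]
tcp_rot: [0.73, 0.684, -0.001, -0.001]
contact_force: [-0.1, -0.7, -1.9]
opening: 0.291
finger_force: 40.3
```

>>> arm_command(steps=[25,-1,0,0,0,25,-1,0,0,0,25,-1,0,0,0,25,-1,0,0,0,25,-1,0,0,0,25,-1,0,0,0,25,-1,-0.2,0,0,25,-1,0,0,0])

```text
time: 20.63
eef_pos: [0.4684, -0.0984, 0.1587]
tcp_rot: [0.73, 0.683, -0.001, -0.002]
contact_force: [0.7, 0.5, -1.9]
opening: 0.294
finger_force: 40.3
```

>>> arm_command(steps=[25,-1,0,0,0,25,-1,0,0,0,25,-1,0,0,0,25,-0.5,0,0,0,25,0,0,0,0,25,0,0,0,0])

```text
time: 21.13
eef_pos: [0.4639, -0.1846, 0.1598]
tcp_rot: [0.731, 0.682, -0.0, -0.002]
contact_force: [0.9, -0.3, -0.8]
opening: 0.294
finger_force: 40.3
```

>>> arm_command(steps=[25,0,0,1,0,25,0,0,1,0,25,0,0,1,0,25,0,0,0.6,0,25,0,0,0.4,0,25,0,0,0,0,25,0,0,0,0])

```text
time: 21.72
eef_pos: [0.465, -0.184, 0.0614]
tcp_rot: [0.73, 0.683, 0.0, -0.0]
contact_force: [-0.1, -0.4, -1.6]
opening: 0.294
finger_force: 41.0
```

>>> arm_command(steps=[35,0,0,0,0,50,0,0,0,0,60,0,0,0,0,60,0,0,0,0,60,0,0,-0.5,0,60,0,0,-1,0,60,0,0,-1,0,60,0,0,-1,0])

```text
time: 22.38
eef_pos: [0.4646, -0.1847, 0.15]
tcp_rot: [0.73, 0.683, -0.0, -0.0]
contact_force: [-0.9, -0.5, -0.5]
opening: 0.599
finger_force: 0.0
```

>>> arm_command(steps=[60,1,0,0,0,60,1,0,0,0,60,1,0,0,0,60,1,0,0,0,60,1,0,0,0,60,1,0,0,0,60,1,0,0,0,60,0,0,0,0])

```text
time: 23.05
eef_pos: [0.4764, -0.0071, 0.1492]
tcp_rot: [0.729, 0.684, 0.001, -0.0]
contact_force: [0.7, -0.2, 0.4]
opening: 0.604
finger_force: 0.0
```

```bash
python3 - <<'E'
from h import *
b=shot("top"); a=shot("scene")
cv2.imwrite("pics/c3.png",np.hstack([cv2.resize(b[120:270,130:460],(528,240)),cv2.resize(a[140:290,180:360],(264,240))]))
E
```

```text
(no output)
```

View pics/c3.png

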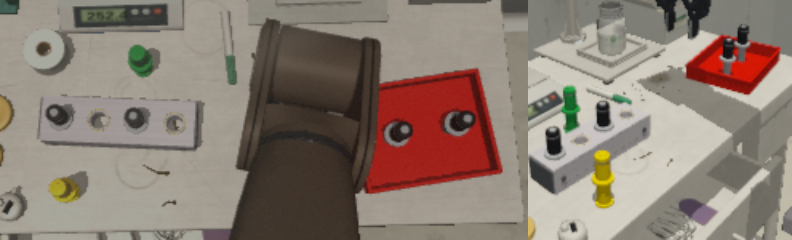

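Both worn pistons stand in the tray at (398,133) and (459,122). The two sound ones stand seated in bores 1 and 3 at (57,115) and (135,118). The bystanders have not moved and the gripper is clear, so I'm handing in.

```bash
python3 -c "
from plant import ctrl
print(ctrl.sign_off())"
```

```text
the job is handed in; nothing more can be done
None
```

I handed the job in at about 23 s: both worn pistons (second and fourth bores from the robot's left) stand in the red tray, and the two sound ones were never lifted and are still in the block; the hand-in returned no verdict.

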